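Level the shelf board with a spirit level and its pressed foot

ROBOT

A 6-joint arm with a two-finger parallel gripper is mounted at the origin on the work surface. World frame = base frame: x ahead of the robot, y to its left, z up, the work surface at z = 0. Lengths are in m, angles in rad, forces in N, time in s.
With the tool pointing down it reaches from about 0.4 to 0.825 m from the base axis. Payload 7 kg.
Tool frame: the origin (TCP) lies midway between the tips of the shut fingers; the grasp point (between the pads) lies arm.hold_point_z behind it (arm.hold_point_z is the distance from the TCP to the grasp point, in m); z points along the fingers, y is the line along which they close (so a half turn about z gives the same grasp; the last joint's range is limited). The gripper opens to 88 mm and grips with 3 to 60 N. Pads are 19 mm wide; open, the fingers measure 130 mm over their backs; the gripper's body (78 mm by 193 mm) begins 47 mm behind the grasp point.
Start: joints at [-0.981, 0.359, 0.012, 0, -1.224, -0.288], TCP at [0.201, -0.644, 0.227] pointing down, gripper open.
Joint ranges: [-3.07, 3.07], [-1.43, 2.12], [-1.02, 1.25], [-3.03, 1.67], [-3.05, -0], [-3.03, 3.03]. Speed limits (rad/s): [2.39, 2.39, 3.01, 3.14, 3.14, 3.14].

INTERFACE

Orientations are given as [roll, pitch, yaw] about the fixed x, y, z axes, in that order (R = Rz(yaw) Ry(pitch) Rx(roll)).
In Python, from station import arm gives the robot as it stands.
- The arm moves only by the shell command python3 -m crank 'ROWS' [OPENING] [FORCE]. ROWS is JSON, a list that holds one entry, the list of rows, each a list of 4 numbers: the shift along the tool's x, y, z in units of 25 mm (1.0 is 25 mm), then the turn about the tool's z in units of 5 degrees (1.0 is 5 degrees). A call has 1 to 12 rows; each row is the pose to reach, as a shift and turn from the pose commanded when the call began, along the tool's axes at that moment; what a row does not reach only later rows make up. A row lasts 1/8 s, in which the tool goes at most 62.5 mm and 10.7 degrees, less where a joint would pass 70% of its speed; a pose out of reach is approached as far as the arm can. A call with a gripper value outside its range is refused whole. OPENING is the closure, from 0 (fully open) to 1 (shut), set as the call begins (- or left out, the last holds). The fingers move at their own pace and stop on an object; FORCE is the grip in N (left out, the last holds). Time passes only in rows, so rows that repeat a pose let the fingers close. It gives the time, the measured TCP pose, the force, the opening and the grip force at its end, in the units of the state.
- arm.get_state(): the state, without advancing time (a new reading comes with each control period).
- arm.grab_frame(name): name is "side" or "top"; returns (picture, depth): 480x640x3 uint8, red, green, blue; 480x640 float32, m along the optical axis (not along the pixel's ray), 0 where there is no reading.
- arm.get_calibration(name): a dict with "mtx" (3x3 intrinsics, pixels), "R" (3x3) and "t" (3): a world point X has camera coordinates R X + t. Camera axes: x right, y down, z forward; pixel columns grow to the right and rows downward; lengths in m; the calibration is good to about 2 mm. A picture is of the moment at which its call begins. get_calibration takes no time and is no camera call.
- arm.job_done(): hands the job in; it is judged then, once.
Trained networks look in the newest picture that a camera, given by its name, has taken for a name from the list of things; names that differ only in an ending like _2 or _b are one class to them, and where a whole thing is asked for, a point or a joint stands for the part that bears it (a point fixed in the world has none). Each returns a list of dicts, best first, with "score" (0 to 1); they miss things now and then, are a little off and sometimes report something else, mostly with a low value. They report only what shows in the picture. A call takes as long as a camera call.
- arm.recognise(thing, camera): "extent" ([left, top, width, height] in pixels, round what is visible of it).
- arm.trace(thing, camera): "mask" (480x640 bool, what is visible of it) and "extent" ([left, top, width, height] in pixels, round what is visible of it).
The state is a dict: "t": time; "q": joint angles; "qd": joint speeds; "joint_efforts": joint torques, N m; "eef_pos": TCP position; "ee_rot": TCP orientation; "force": force on the tool from outside, world axes, zero at the start; "moment": the same for the moment, N m; "width": finger opening in m; "gripper_force": force on a finger pad.
Only numpy, scipy, OpenCV 4.12 (cv2) and the standard library are available. Lean on these libraries where they do the work, as an engineer would, in place of code of your own. Each camera call takes 0.05 s, during which the arm holds its last target. There are 200 camera calls.

TASK

Lay the spirit level flat on the rocking shelf board, vial up, lengthwise along the board and about over its cross rod or a little towards the knob, and let go of it. Then grip the T-knob of the levelling foot, push it down more than half of its spring travel so that the foot stands on its packer, and turn it until the bubble sits between the two lines. Finish while still gripping the knob and pressing it down with the bubble centred, and leave the other things on the table alone.

Things in the scene. Friction and masses are not known exactly. Their poses are not given: they have to be found in the camera images.
- level: The spirit level: aluminium bar with black ends, 230 long (its x axis) x 26 wide (y) x 42 mm tall, 0.35 kg, loose, lying on the table at the start with its vial up. Origin: centre of its underside. The vial is a yellow-green window 82 x 18 mm in the middle of its top, with two black cross lines 23 mm apart and a whitish bubble 17 mm long; the top of the bar stands 36 mm high beside the vial. Best gripped across its 26 mm width, at its middle.
- bubble (a joint): Place of the bubble along the level's own x axis, given as an angle: 0.01 rad = 1 mm. 0 = midway between the two black lines, positive towards the level's +x end, range -0.2 to 0.2 (20 mm either way). It drifts to whichever end is higher, about 14 mm (0.14) per degree of slope, and needs about 1 s to settle.
- base: The fixed stand of the shelf: olive steel floor plate, 6 mm thick, 150 mm (its x axis) by 350 mm (its y axis), with two upright ears that carry the cross rod. Origin on the table; cross rod along base x at y = +50 mm, z = 90 mm. The foot with its knob is at base y = -170 mm, x = 0.
- board_mid (a point): Point on the top surface of the olive shelf board, straight above the cross rod on which the board rocks. Axes as the board: y runs along the board's length, away from the knob, z is up out of its top. The board is 134 mm wide (x); the level's part of it reaches from y = -200 mm (knob side) to y = +100 mm. Between the ears the top is bare apart from the ears themselves, which stand just outside its long edges, 6 mm above it. When level its top is 100 mm above the table.
- board (a joint): Slope of the board (rad): 0 = level, positive = knob end high. A spring lifts the knob end to 0.045 until the knob is pushed down; about 2 to 4.5 N on the knob tips it down until its foot stands on the round steel packer on the stand (6 or 10 mm thick; the other packer lies unused 65 mm further in), and how far that leaves it from level depends on the packer and on the knob.
- knob_grip (a point): Centre of the black T-shaped knob's grip bar on top of the levelling foot, 220 mm from the cross rod: bar 16 mm thick (its x axis), 50 mm long (its y axis), 28 mm tall (z up), so the point is 14 mm below its top, about 46 mm above the board. The lower edge of the bar is 32 mm above the board and the space under it is free but for a shaft and collar at most 32 mm across (22 mm just under the bar). Grip it from above across its 16 mm thickness.
- turn (a joint): Angle of the knob (rad), positive clockwise seen from above, range -2.5 to 2.5 (starts within 0.35 of 0). Steep quick thread, 15 mm per turn: clockwise screws the foot out downwards and so raises the knob end of the pressed board, about 0.011 rad of slope per rad (bubble about 9 mm per rad). At most about 1.2 rad either way is needed. While pressed the knob stays at its height as it turns. Friction torque about 0.08 N m; it stays where it is left.
- knob (a joint): How far the knob is pushed down into its spring (m): 0 = free, 0.009 = fully down. 1500 N/m, so 13.5 N fully down. Before the spring is well in, the board's knob end also sinks by 6 to 14 mm until the foot stands on its packer.
- oil: Bystander: black oil bottle, 60 mm across, 170 mm tall; origin at its underside. Leave it alone.
- carton: Bystander: closed cardboard carton 70 x 100 x 50 mm; origin at its underside. Leave it alone.
- jar: Bystander: clear jar, 64 mm across, 70 mm tall; origin at its underside. Leave it alone.
- bearing: Bystander: steel bearing ring lying flat, 52 mm across, 16 mm tall; origin at its underside. Leave it alone.
- driver: Bystander: screwdriver lying on the table; origin at its underside. Leave it alone.
- filter: Bystander: white oil filter can, 72 mm across, 85 mm tall; origin at its underside. Leave it alone.
- plugbox: Bystander: slim paper carton standing upright, 28 x 28 x 90 mm; origin at its underside. Leave it alone.

How it is judged:
By the outcome, as a careful person would: the job done as asked, in the order asked, and still so for the second after the job is handed in, while the arm keeps its last pose, push and grip.
It also fails if it takes over 56 s, if anything falls off the work surface, if the arm or the gripper's body presses on something with over 40 N, if the wrist force passes 120 N, or if a joint passes its speed limit or range.

## Working session

There is one attempt and no reset: what is moved stays moved. The work goes in short steps, Python scripts to look and compute and a shell command to move; the robot and the scene stay as the last step left them, time stands still between calls to the robot, and variables do not carry over. Pictures are saved under pics/ and viewed, at most 10 in all, crops included, and the job is handed in when it is done.

```bash
mkdir -p pics; ls
cat > h.py <<'E'
from station import arm
import numpy as np, cv2
def grab(n,save=None):
    im,d=arm.grab_frame(n)
    if save: cv2.imwrite('pics/'+save,cv2.cvtColor(im,cv2.COLOR_RGB2BGR))
    return im,d
def world(n,u,v,z):
    c=arm.get_calibration(n);K,R,t=[np.array(c[k]) for k in('mtx','R','t')]
    pc=np.stack([(u-K[0,2])/K[0,0]*z,(v-K[1,2])/K[1,1]*z,z],-1)
    return (pc-t)@R
def pix(n,X):
    c=arm.get_calibration(n);K,R,t=[np.array(c[k]) for k in('mtx','R','t')]
    p=K@(R@np.array(X)+t);return p[:2]/p[2]
def cloud(n,d,m):
    v,u=np.nonzero(m&(d>0));return world(n,u,v,d[v,u])
E
python3 - <<'E'
from h import *
for n in('top','side'):
    im,d=grab(n,n+'0.png')
    c=arm.get_calibration(n);print(n,'cam',-np.array(c['R']).T@np.array(c['t']))
    for th in('level','base','board_mid','knob_grip'):
        r=arm.trace(th,n)
        for k in r[:2]:
            P=cloud(n,d,k['mask'])
            print(th,round(k['score'],2),k['extent'],P.mean(0).round(3) if len(P) else 0,P.max(0).round(3) if len(P) else 0)
s=arm.get_state();print(s['t'],s['eef_pos'],s['ee_rot'],s['width'],arm.hold_point_z)
E
```

```text
pics
top cam [0.47781279 0.0538121  1.12563992]
level 0.81 [197.0, 261.9, 24.7, 105.6] [0.447 0.295 0.036] [0.565 0.322 0.048]
base 0.83 [287.5, 210.1, 176.9, 107.7] [ 0.547 -0.065  0.094] [0.668 0.123 0.174]
board_mid 0.66 [288.9, 214.3, 175.4, 101.2] [ 0.547 -0.055  0.103] [0.658 0.12  0.174]
knob_grip 0.77 [441.1, 231.0, 28.4, 15.5] [ 0.585 -0.204  0.168] [ 0.596 -0.182  0.174]
knob_grip 0.44 [204.5, 312.3, 6.0, 4.3] [0.448 0.298 0.042] [0.454 0.303 0.045]
side cam [0.32843936 0.93436341 0.87173173]
level 0.96 [289.7, 346.8, 128.9, 61.2] [0.445 0.305 0.029] [0.576 0.319 0.046]
base 0.6 [315.2, 149.7, 73.9, 151.3] [ 0.54  -0.018  0.08 ] [0.693 0.119 0.172]
base 0.3 [319.3, 147.8, 60.5, 131.2] [ 0.544 -0.041  0.102] [0.68  0.119 0.172]
board_mid 0.85 [318.1, 149.9, 63.6, 124.9] [ 0.543 -0.038  0.103] [0.645 0.116 0.172]
0.5 [ 0.20061793 -0.64445193  0.22649433] [ 3.14151551e+00  1.01045090e-05 -2.83981292e+00] 0.08779703908224515 0.0188
```

View pics/top0.png

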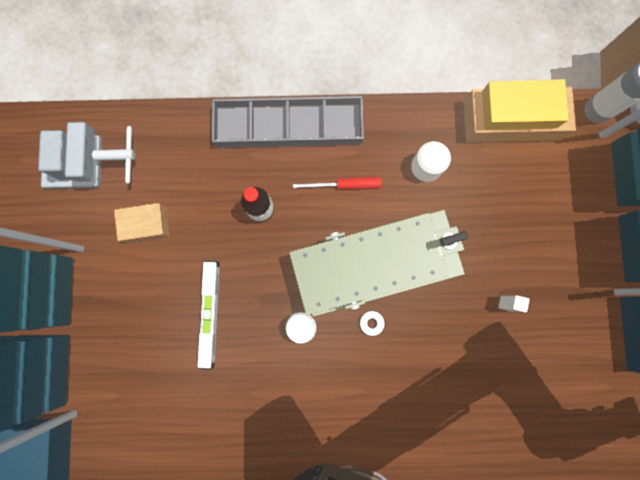

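View pics/side0.png

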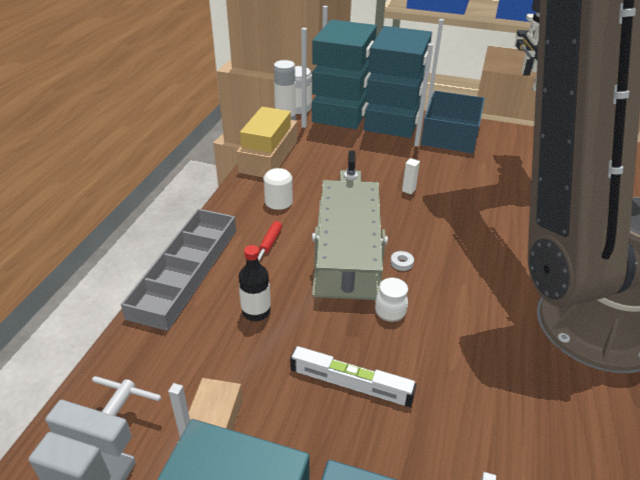

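The top view shows the level (208,315), board centre about (345,271) between the ears at (335,236) and (355,306), and the knob at (452,241) with its bar along the board. Next I'll measure these precisely.

```bash
cat > m.py <<'E'
from h import *
def rect(P):
    r=cv2.minAreaRect((P[:,:2]*1000).astype(np.float32)); b=cv2.boxPoints(r)
    e=[b[1]-b[0],b[2]-b[1]]; L=[np.linalg.norm(x) for x in e]; i=int(L[1]>L[0])
    return np.array(r[0]),L[i],L[1-i],np.degrees(np.arctan2(e[i][1],e[i][0]))
if __name__=='__main__':
    for n in('top','side'):
        im,d=grab(n)
        for th,lo,hi in(('level',.028,.06),('board_mid',.085,.125),('knob_grip',.155,.2),('jar',.02,.2),('bearing',.005,.1)):
            r=arm.trace(th,n)
            if not r: print(n,th,None);continue
            P=cloud(n,d,r[0]['mask']); P=P[(P[:,2]>lo)&(P[:,2]<hi)]
            if len(P)<5: print(n,th,'few',len(P));continue
            c,L,W,a=rect(P); print(n,th,round(r[0]['score'],2),len(P),'c',c.round(1),'LxW',round(L,1),round(W,1),'ang',round(a,1),'med',np.median(P,0).round(4),'zmax',np.percentile(P[:,2],95).round(4))
            if th=='board_mid':
                A=np.c_[P[:,:2],np.ones(len(P))]
                for _ in range(5):
                    s=np.linalg.lstsq(A,P[:,2],rcond=None)[0]; g=abs(A@s-P[:,2])<.004; A,P=A[g],P[g]
                print('  plane',s.round(4),len(P),'rect',rect(P))
    for p in((335,236),(355,306)):
        # ear tops at z~.106
        a,b=world('top',*p,np.array(.9)),world('top',*p,np.array(1.1)); k=(.1-a[2])/(b[2]-a[2]); print('ear',p,(a+k*(b-a)).round(4))
E
python3 m.py
python3 -c "
import cv2
a=cv2.imread('pics/top0.png')[200:330,280:480];cv2.imwrite('pics/c0.png',cv2.resize(a,None,fx=4,fy=4,interpolation=2))"
```

```text
top level 0.72 1416 c [447.1 297.4] LxW 230.4 27.7 ang -2.5 med [0.4436 0.2965 0.0408] zmax 0.0452
top board_mid 0.61 9819 c [550.6 -66.9] LxW 344.5 137.8 ang -75.5 med [ 0.5468 -0.0504  0.1026] zmax 0.1097
  plane [ 0.0097 -0.0437  0.0951] 9403 rect (array([550.1706543 , -66.96134949]), np.float32(344.5238), np.float32(136.93954), np.float32(-75.454475))
top knob_grip 0.53 229 c [ 586.6 -206.2] LxW 49.4 16.1 ang -74.8 med [ 0.5862 -0.2053  0.1691] zmax 0.1725
top jar 0.61 713 c [415.6  97.8] LxW 62.6 61.0 ang 89.0 med [0.4165 0.0957 0.0697] zmax 0.0735
top bearing 0.77 355 c [419.8 -57. ] LxW 50.0 50.0 ang 87.6 med [ 0.4191 -0.0581  0.0158] zmax 0.0194
side level 0.81 1949 c [447.9 298.7] LxW 230.7 30.9 ang -3.2 med [0.4432 0.3038 0.0398] zmax 0.0437
side board_mid 0.78 5611 c [549.9 -65.9] LxW 350.2 138.4 ang -76.0 med [ 0.5427 -0.0261  0.1013] zmax 0.1095
  plane [ 0.012  -0.0454  0.0936] 5403 rect (array([549.08752441, -65.09060669]), np.float32(348.46738), np.float32(136.10019), np.float32(-75.9251))
side knob_grip 0.67 111 c [ 586.3 -204.9] LxW 53.1 14.5 ang -75.0 med [ 0.5853 -0.1967  0.1684] zmax 0.1713
side jar None
side bearing 0.78 302 c [420.5 -57.7] LxW 54.5 48.3 ang -78.2 med [ 0.4198 -0.053   0.0149] zmax 0.018
ear (335, 236) [0.6036 0.021  0.1   ]
ear (355, 306) [ 0.4598 -0.0161  0.1   ]
```

View pics/c0.png

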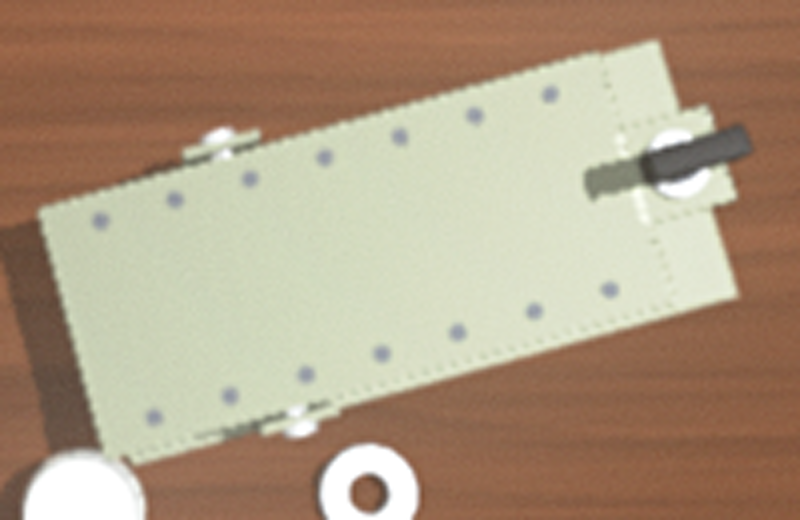

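```bash
cat > rel.py <<'E'
# python3 rel.py x y z yawdeg [...]: shift in tool units from the present pose
import sys
from h import *
from scipy.spatial.transform import Rotation as Ro
s=arm.get_state();R=Ro.from_euler('xyz',s['ee_rot']);p=np.array(s['eef_pos'])
v=list(map(float,sys.argv[1:]))
print('t',s['t'],'tcp',p.round(4),'rpy',np.degrees(s['ee_rot']).round(2),'q',np.round(s['q'],2),'F',np.round(s['force'],1),'w',round(s['width'],4),'gf',round(s['gripper_force'],1))
for i in range(0,len(v),4):
    dy=(v[i+3]-np.degrees(s['ee_rot'][2])+180)%360-180
    print('row',(R.inv().apply(np.array(v[i:i+3])-p)/.025).round(3),round(-dy/5,3))
E
python3 rel.py .56 -.2 .24 -90  .45 .298 .2 -2.7
```

```text
t 1.1 tcp [ 0.2006 -0.6445  0.2266] rpy [ 180.     -0.   -162.71] q [-0.98  0.36  0.01  0.   -1.22 -0.29] F [-0.6 -0.1  0.7] w 0.0875 gf 0.0
row [-19.011  12.703  -0.538] -14.542
row [-20.73   33.031   1.062] -32.002
```

```bash
python3 -m crank '[[[-2.1,1.4,0,-2],[-4.2,2.8,-0.1,-4],[-6.3,4.2,-0.2,-6],[-8.4,5.6,-0.3,-8],[-10.5,7,-0.4,-10],[-12.6,8.4,-0.5,-12],[-14.7,9.8,-0.5,-14],[-16.8,11.2,-0.5,-16],[-19,12.7,-0.5,-18],[-19.2,15,-0.5,-20],[-19.4,17.4,-0.5,-22],[-19.6,19.8,-0.5,-24]]]' 0.2; python3 rel.py .4473 .2977 .12 -2.7
```

```text
t: 2.6
eef_pos: [0.5209, -0.0243, 0.2391]
ee_rot: [-3.141, -0.0, -0.74]
force: [0.6, 0.7, 1.0]
width: 0.0698
gripper_force: 0.0
t 2.6 tcp [ 0.5209 -0.0243  0.2391] rpy [-1.7999e+02 -1.0000e-02 -4.2370e+01] q [ 0.33  0.1  -0.3   0.   -1.17  0.5 ] F [0.6 0.7 1. ] w 0.0698 gf 0.0
row [-10.857  -7.531   4.764] -7.934
```

```bash
python3 -m crank '[[[-1.9,-1.3,0.4,-1.6],[-3.7,-2.6,0.8,-3.2],[-5.5,-3.8,1.2,-4.8],[-7.3,-5.1,1.8,-6.4],[-9.1,-6.3,2.6,-7.5],[-10.86,-7.53,3.4,-7.93],[-10.86,-7.53,4.76,-7.93],[-10.86,-7.53,4.76,-7.93],[-10.86,-7.53,4.76,-7.93]]]' 0.2; python3 rel.py .4473 .2977 .007 -2.7
```

```text
t: 3.72
eef_pos: [0.4501, 0.2963, 0.1212]
ee_rot: [-3.141, -0.001, -0.054]
force: [-0.2, 0.1, 0.2]
width: 0.0703
gripper_force: 0.0
t 3.725 tcp [0.4501 0.2963 0.1212] rpy [-1.7997e+02 -5.0000e-02 -3.0700e+00] q [ 0.95  0.23 -0.43  0.   -0.91  0.57] F [-0.2  0.1  0.2] w 0.0703 gf 0.0
row [-0.121 -0.049  4.567] -0.073
```

```bash
python3 -m crank '[[[-0.06,0,1,0],[-0.12,-0.05,2,0],[-0.12,-0.05,3,-0.07],[-0.12,-0.05,3.8,-0.07],[-0.12,-0.05,4.4,-0.07],[-0.12,-0.05,4.57,-0.07],[-0.12,-0.05,4.57,-0.07]]]' 0.2 && python3 -m crank '[[[0,0,0,0],[0,0,0,0],[0,0,0,0],[0,0,0,0],[0,0,0,0],[0,0,0,0]]]' 1 25; python3 rel.py .4473 .2977 .02 -2.7
```

```text
t: 4.6
eef_pos: [0.447, 0.2979, 0.0064]
ee_rot: [-3.141, -0.0, -0.047]
force: [-0.6, -0.2, 0.3]
width: 0.0697
gripper_force: 0.0
t: 5.35
eef_pos: [0.4466, 0.2978, 0.0059]
ee_rot: [-3.141, -0.0, -0.047]
force: [0.0, 0.9, 0.6]
width: 0.0259
gripper_force: 25.0
t 5.35 tcp [0.4466 0.2978 0.0059] rpy [-179.99   -0.     -2.7 ] q [ 0.95  0.38 -0.55 -0.   -0.64  0.57] F [0.  0.9 0.6] w 0.0259 gf 25.0
row [ 0.028  0.002 -0.566] -0.001
```

```bash
python3 rel.py .45 .2977 .2 -2.7 .536 -.013 .2 -75.3 .536 -.013 .135 -75.3
```

```text
t 5.35 tcp [0.4466 0.2978 0.0059] rpy [-179.99   -0.     -2.7 ] q [ 0.95  0.38 -0.55 -0.   -0.64  0.57] F [0.  0.9 0.6] w 0.0259 gf 25.0
row [ 1.360e-01 -4.000e-03 -7.766e+00] -0.001
row [ 4.159 12.248 -7.767] 14.519
row [ 4.159 12.248 -5.167] 14.519
```

```bash
python3 -m crank '[[[0,0,-1,0],[0,0,-2.8,0],[0,0,-4.8,0],[0.1,0.4,-6.6,0],[0.5,1.6,-7.7,1.5],[1.1,3.3,-7.77,3.5],[1.8,5.2,-7.77,5.5],[2.5,7.2,-7.77,7.5],[3.1,9.1,-7.77,9.5],[3.6,10.8,-7.77,11.5],[4.0,11.8,-7.77,13.2],[4.16,12.25,-7.77,14.52]]]' && python3 -m crank '[[[0,0,0.8,0],[0,0,1.8,0],[0,0,2.6,0],[0,0,2.6,0],[0,0,2.6,0]]]'; python3 rel.py .536 -.013 .111 -75.3
```

```text
t: 6.85
eef_pos: [0.5354, -0.0148, 0.1991]
ee_rot: [3.14, 0.0, -1.321]
force: [-0.6, 1.8, -3.2]
width: 0.026
gripper_force: 25.0
t: 7.48
eef_pos: [0.5362, -0.0131, 0.1355]
ee_rot: [-3.141, -0.0, -1.314]
force: [0.4, 0.9, -3.5]
width: 0.0257
gripper_force: 25.0
t 7.475 tcp [ 0.5362 -0.0131  0.1355] rpy [-1.7999e+02 -1.0000e-02 -7.5300e+01] q [ 0.34  0.21 -0.42  0.   -0.94 -0.08] F [ 0.4  0.9 -3.5] w 0.0257 gf 25.0
row [-0.008  0.008  0.981] -0.0
```

```bash
python3 -m crank '[[[0,0,0.4,0],[0,0,0.75,0],[0,0,0.88,0],[0,0,0.94,0],[0,0,1,0],[0,0,1.04,0],[0,0,1.04,0],[0,0,1.04,0]]]'; python3 rel.py .536 -.013 .106 -75.3
python3 - <<'E'
from h import *
grab('side','s1.png')
im=cv2.imread('pics/s1.png')[130:330,260:460];cv2.imwrite('pics/s1c.png',cv2.resize(im,None,fx=3,fy=3,interpolation=2))
E
```

```text
t: 8.48
eef_pos: [0.5362, -0.0131, 0.1093]
ee_rot: [-3.141, -0.0, -1.314]
force: [-2.2, 1.9, -0.8]
width: 0.0263
gripper_force: 25.0
t 8.475 tcp [ 0.5362 -0.0131  0.1093] rpy [-179.97   -0.    -75.3 ] q [ 0.34  0.24 -0.45  0.   -0.88 -0.08] F [-2.2  1.9 -0.8] w 0.0263 gf 25.0
row [-0.004  0.008  0.131] 0.0
```

View pics/s1c.png

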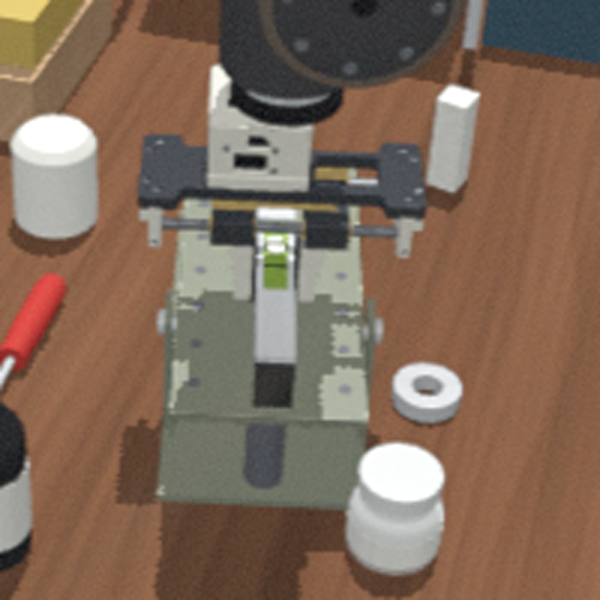

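The crop shows the level centred between the board's long edges and the knob-side end just touching (force fell from -3.5 N to -0.8 N). I'll press a little more, let go and lift.

```bash
python3 -m crank '[[[0,0,0.08,0],[0,0,0.12,0],[0,0,0.12,0]]]' && python3 -m crank '[[[0,0,0,0],[0,0,0,0],[0,0,0,0],[0,0,0,0],[0,0,-0.5,0],[0,0,-1.5,0],[0,0,-3,0],[0,0,-4,0],[0,0,-4.6,0],[0,0,-4.6,0]]]' 0.4; python3 rel.py .586 -.2055 .225 -75.3  .586 -.2055 .139 -75.3
```

```text
t: 8.9
eef_pos: [0.5362, -0.013, 0.1066]
ee_rot: [-3.141, -0.0, -1.314]
force: [-4.2, 3.1, 6.2]
width: 0.0259
gripper_force: 25.0
t: 10.15
eef_pos: [0.5364, -0.013, 0.2222]
ee_rot: [-3.139, 0.0, -1.314]
force: [-0.6, -0.4, -0.9]
width: 0.0523
gripper_force: 0.0
t 10.15 tcp [ 0.5364 -0.013   0.2222] rpy [-1.7988e+02  1.0000e-02 -7.5310e+01] q [ 0.34  0.13 -0.3   0.   -1.13 -0.08] F [-0.6 -0.4 -0.9] w 0.0523 gf 0.0
row [ 7.951  0.035 -0.115] -0.002
row [7.951 0.042 3.325] -0.002
```

```bash
python3 -m crank '[[[1.5,0,0,0],[3.6,0,0,0],[5.8,0,0,0],[7.3,0.03,0,0],[7.95,0.03,0,0],[7.95,0.03,0,0],[7.95,0.03,0,0]]]' 0.4
python3 - <<'E'
from m import *
im,d=grab('top','t2.png')
r=arm.trace('level','top')
P=cloud('top',d,r[0]['mask']);P=P[P[:,2]>.125]
print(rect(P),np.median(P,0))
s=np.linalg.lstsq(np.c_[P[:,:2],np.ones(len(P))],P[:,2],rcond=None)[0];print(s)
c=np.array([.531,.006]);u=np.array([.254,-.967]);print('along knobward mm',(rect(P)[0]-c*1000)@u)
a=cv2.cvtColor(im,cv2.COLOR_RGB2BGR)[200:330,280:480];cv2.imwrite('pics/t2c.png',cv2.resize(a,None,fx=4,fy=4,interpolation=2))
for n in('side',):
    im,d=grab(n); k=arm.trace('knob_grip',n)
    for x in k[:2]:
        P=cloud(n,d,x['mask']);print(x['score'],x['extent'],np.median(P,0),P.max(0))
E
python3 rel.py .586 -.2055 .148 -75.2
```

```text
t: 11.02
eef_pos: [0.5854, -0.2047, 0.2205]
ee_rot: [3.141, 0.001, -1.314]
force: [-0.1, -0.2, 0.3]
width: 0.0528
gripper_force: 0.0
(array([511.45211792,  54.26285553]), np.float32(85.87609), np.float32(37.05067), np.float32(-76.19877)) [0.51638736 0.05589675 0.13908168]
[-0.60492514 -0.23609032  0.46609426]
along knobward mm -51.63534334564209
0.62 [350.6, 150.2, 7.7, 20.9] [ 0.58441345 -0.19057854  0.16738246] [ 0.65227777 -0.17831571  0.1733694 ]
0.5 [188.0, 383.8, 53.3, 46.3] [0.6440099  0.44053819 0.04947519] [0.68970075 0.60766735 0.2774501 ]
t 11.225 tcp [ 0.5857 -0.2046  0.2214] rpy [-179.97   -0.    -75.23] q [-0.02  0.27 -0.12 -0.   -1.17  0.28] F [-0.1 -0.   0.6] w 0.0527 gf 0.0
row [ 3.700e-02 -1.000e-03  2.935e+00] -0.007
```

View pics/t2c.png

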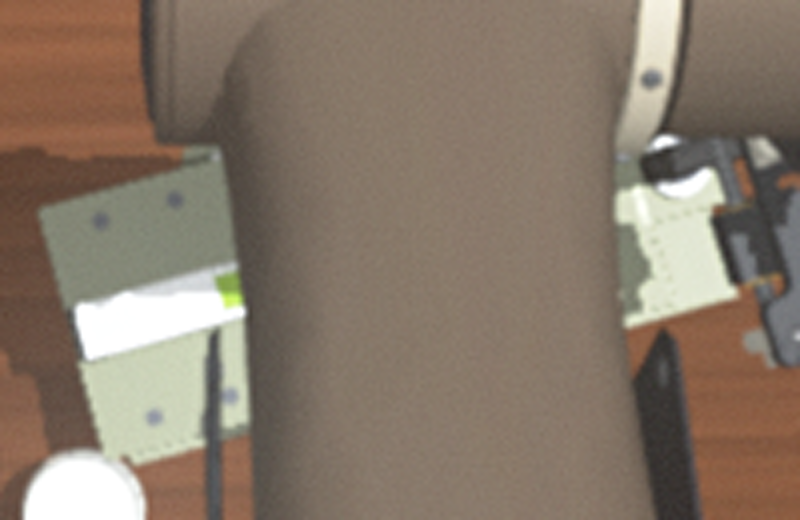

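The forearm hides the vial from the top camera: only the far end of the level shows, at crop (75–245, 270–360). I'll have to read the bubble from the side camera.

Run:
```python
from h import *
grab('side','s2.png')
u=np.array([.254,-.967,0]);c=np.array([.536,-.013,.1425])
for s in(-.115,-.041,0,.041,.115): print(s,pix('side',c+s*u))
p=pix('side',c).astype(int);x,y=p;print(p)
im=cv2.imread('pics/s2.png')[y-45:y+45,x-50:x+50];cv2.imwrite('pics/s2c.png',cv2.resize(im,None,fx=6,fy=6,interpolation=2))
```

```text
-0.115 [351.6345285  250.45933127]
-0.041 [351.57237838 227.24791205]
0 [351.54048403 215.33621874]
0.041 [351.51022433 204.03502392]
0.115 [351.45936133 185.03904529]
[351 215]
```

View pics/s2c.png

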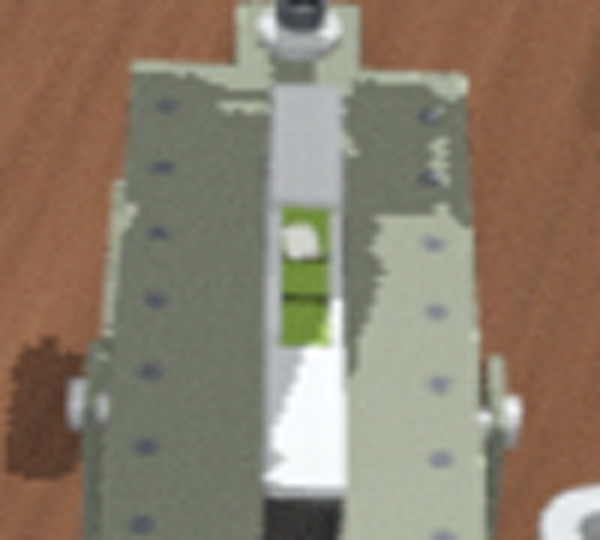

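The side crop shows the level flat and central on the board, with the two lines at crop rows 262 and 298 and the bubble at row 240, fully to the knob end as expected. Now I'll grip the knob.

```bash
cat > bub.py <<'E'
from h import *
def bubble(save=None):
    """bubble centre (mm, + = knobward of middle of the lines) from the side view"""
    im,_=grab('side',save); u=np.array([.254,-.967,0]);c=np.array([.531,.006,.141])
    s=np.arange(-.05,.11,.0005)        # along the board, knobward
    px=np.array([pix('side',c+k*u) for k in s])
    f=cv2.remap(im.astype(np.float32),(px[:,0][:,None]+np.arange(-2,3)[None]).astype(np.float32),np.repeat(px[:,1][:,None],5,1).astype(np.float32),cv2.INTER_LINEAR)
    f=f.mean(1); sat=f[:,1]-f[:,2]; lum=f.sum(1)   # green - blue
    return s*1000,sat,lum,f
if __name__=='__main__':
    s,sat,lum,f=bubble()
    for i in range(0,len(s),6): print(int(s[i]),f[i].astype(int),int(sat[i]),end=' | ')
E
python3 bub.py
python3 -m crank '[[[0.04,0,0.6,0],[0.04,0,1.4,0],[0.04,0,2.2,0],[0.04,0,2.7,0],[0.04,0,2.93,0],[0.04,0,2.93,0]]]' 0.4; python3 rel.py .5862 -.2055 .148 -75.2
```

```text
-50 [248 251 252] -1 | -47 [247 250 251] -1 | -44 [245 248 249] -1 | -40 [243 246 247] -1 | -37 [237 240 241] -1 | -34 [235 238 240] -1 | -31 [235 238 239] -1 | -28 [225 228 229] -1 | -25 [223 225 228] -2 | -22 [221 224 227] -2 | -19 [183 196 170] 26 | -16 [143 167 102] 64 | -13 [124 151  66] 84 | -10 [118 144  62] 82 | -7 [115 141  59] 81 | -4 [113 139  59] 80 | -1 [113 140  60] 79 | 1 [113 140  60] 80 | 4 [100 123  53] 70 | 7 [ 84 103  47] 55 | 10 [ 88 108  50] 57 | 13 [111 137  58] 78 | 16 [114 141  60] 80 | 19 [113 139  59] 80 | 22 [114 140  60] 80 | 25 [112 139  58] 81 | 28 [105 127  64] 63 | 31 [119 131  99] 31 | 34 [175 178 168] 10 | 37 [196 199 187] 12 | 40 [197 200 186] 14 | 43 [195 199 185] 14 | 46 [190 195 178] 17 | 49 [175 184 157] 26 | 52 [147 163 116] 47 | 55 [121 145  74] 71 | 58 [115 140  66] 74 | 61 [128 146  96] 49 | 64 [149 158 141] 17 | 67 [167 171 172] -1 | 70 [177 180 182] -2 | 73 [178 181 183] -1 | 76 [179 182 183] -1 | 79 [179 182 184] -1 | 82 [179 182 184] -1 | 85 [180 182 184] -1 | 88 [180 183 184] -1 | 91 [180 183 184] -1 | 94 [180 183 184] 0 | 97 [180 183 184] -1 | 100 [180 183 184] -1 | 103 [180 183 184] -1 | 106 [181 183 184] -1 | 109 [180 182 184] -2 | t: 12.08
eef_pos: [0.5859, -0.2066, 0.1476]
ee_rot: [3.141, 0.0, -1.314]
force: [0.3, -1.4, 0.7]
width: 0.0523
gripper_force: 0.0
t 12.075 tcp [ 0.5859 -0.2066  0.1476] rpy [179.98   0.   -75.31] q [-0.03  0.33 -0.22  0.   -1.02  0.28] F [ 0.3 -1.4  0.7] w 0.0523 gf 0.0
row [-0.039 -0.022 -0.017] -0.021
```

```bash
python3 -m crank '[[[0,0,0,0],[0,0,0,0],[0,0,0,0],[0,0,0,0],[0,0,0,0],[0,0,0,0]]]' 1 45; python3 rel.py .5862 -.2055 .148 -75.2
```

```text
t: 12.82
eef_pos: [0.5872, -0.2063, 0.1482]
ee_rot: [-3.139, -0.001, -1.314]
force: [4.8, 2.7, 0.3]
width: 0.0159
gripper_force: 44.9
t 12.825 tcp [ 0.5872 -0.2063  0.1482] rpy [-1.7987e+02 -3.0000e-02 -7.5280e+01] q [-0.02  0.33 -0.22 -0.   -1.02  0.28] F [4.8 2.7 0.3] w 0.0159 gf 44.9
row [-0.04  0.03  0.01] -0.016
```

```bash
python3 -m crank '[[[0.02,-0.04,0.1,0],[0.04,-0.05,0.2,0],[0.05,-0.05,0.3,0],[0.06,-0.05,0.4,0],[0.07,-0.05,0.4,0]]]' && python3 -m crank '[[[0,0,0.04,0],[0,0,0.08,0],[0,0,0.12,0],[0,0,0.12,0]]]'&& python3 -m crank '[[[0,0,0.04,0],[0,0,0.08,0],[0,0,0.08,0]]]'
```

```text
t: 13.45
eef_pos: [0.5878, -0.2078, 0.1379]
ee_rot: [-3.141, 0.0, -1.314]
force: [2.7, 4.9, 5.5]
width: 0.016
gripper_force: 45.0
t: 13.95
eef_pos: [0.5879, -0.2081, 0.1352]
ee_rot: [-3.141, -0.0, -1.314]
force: [1.4, 2.5, 5.7]
width: 0.0158
gripper_force: 45.0
t: 14.32
eef_pos: [0.588, -0.2084, 0.1334]
ee_rot: [-3.141, -0.001, -1.314]
force: [2.3, 2.5, 6.7]
width: 0.0157
gripper_force: 45.0
```

```bash
cat > read.py <<'E'
from bub import *
from m import rect
import sys
s,sat,lum,f=bubble(sys.argv[1] if len(sys.argv)>1 else None)
g=np.nonzero(sat>35)[0]; a,b=s[g[0]],s[g[-1]]
w=np.clip(f[:,2]-75,0,None)*((s>a+5)&(s<b-4)); 
print('vial',a,b,'mid',(a+b)/2,'bubble centre',round((w*s).sum()/(w.sum()+1e-6),2),'wt',w.sum().round(0))
k=(s>a)&(s<b);print(' '.join(f'{int(x)}:{int(v)}/{int(q)}' for x,v,q in zip(s[k][::4],f[k][::4,2],f[k][::4,0])))
t=arm.get_state();print('t',t['t'],'F',np.round(t['force'],1),'z',t['eef_pos'][2].round(4),'yaw',np.degrees(t['ee_rot'][2]).round(1),'q6',round(t['q'][5],2))
E
python3 -m crank '[[[0,0,0.05,0],[0,0,0.08,0],[0,0,0.08,0],[0,0,0.08,0]]]' && python3 -m crank '[[[0,0,0.05,0],[0,0,0.08,0],[0,0,0.08,0],[0,0,0.08,0]]]'; python3 read.py s3.png
```

```text
t: 14.82
eef_pos: [0.5882, -0.2086, 0.1317]
ee_rot: [-3.14, -0.001, -1.314]
force: [2.5, 1.7, 8.2]
width: 0.0155
gripper_force: 45.0
t: 15.32
eef_pos: [0.5882, -0.2087, 0.13]
ee_rot: [-3.14, -0.002, -1.314]
force: [1.0, 2.1, 9.4]
width: 0.0156
gripper_force: 45.0
vial -15.499999999999972 60.50000000000009 mid 22.50000000000006 bubble centre 14.47 wt 4996.0
-14:164/193 -12:121/173 -10:94/161 -8:88/158 -6:85/154 -4:83/150 -2:80/148 0:77/144 1:74/138 3:88/140 5:114/148 7:164/182 9:209/215 11:203/209 13:197/205 15:195/203 17:194/202 19:195/202 21:194/202 23:187/197 25:138/159 27:95/127 29:66/105 31:49/89 33:45/79 35:49/89 37:55/107 39:57/110 41:59/112 43:59/113 45:60/113 47:59/112 49:58/112 51:58/112 53:57/112 55:56/112 57:68/115 59:83/120
t 15.375 F [1.5 2.1 9.8] z 0.13 yaw -75.3 q6 0.28
```

```bash
python3 -m crank '[[[0,0,0,1],[0,0,0,2],[0,0,0,3],[0,0,0,4],[0,0,0,5],[0,0,0,6],[0,0,0,6],[0,0,0,6],[0,0,0,6],[0,0,0,6],[0,0,0,6],[0,0,0,6]]]'; python3 read.py
```

```text
t: 16.88
eef_pos: [0.5891, -0.2086, 0.1303]
ee_rot: [-3.138, -0.0, -1.838]
force: [3.7, 1.6, 8.5]
width: 0.0154
gripper_force: 45.0
vial -15.999999999999973 60.50000000000009 mid 22.25000000000006 bubble centre 18.31 wt 4721.0
-15:163/189 -13:124/173 -11:91/160 -9:88/158 -7:85/155 -5:83/151 -3:82/149 -1:80/147 0:76/141 2:72/136 4:69/132 6:75/121 8:87/106 10:142/153 12:196/202 14:196/203 16:196/204 18:195/203 20:195/202 22:195/203 24:195/203 26:193/200 28:140/155 30:94/115 32:61/89 34:48/84 36:56/103 38:58/110 40:59/113 42:59/113 44:59/112 46:59/112 48:59/112 50:58/112 52:57/111 54:56/111 56:62/112 58:74/115
t 16.925 F [2.9 1.8 7.4] z 0.1303 yaw -105.3 q6 -0.24
```

```bash
python3 -m crank '[[[0,0,0.04,0],[0,0,0.08,0],[0,0,0.08,0],[0,0,0.08,0],[0,0,0.08,0],[0,0,0.08,0],[0,0,0.08,0],[0,0,0.08,0]]]'; python3 read.py s4.png; python3 -c "
import cv2
a=cv2.imread('pics/s4.png')[185:250,320:385];cv2.imwrite('pics/s4c.png',cv2.resize(a,None,fx=9,fy=9,interpolation=2))"
```

```text
t: 17.92
eef_pos: [0.5891, -0.2087, 0.1287]
ee_rot: [-3.138, -0.0, -1.838]
force: [2.6, 1.6, 10.5]
width: 0.016
gripper_force: 45.0
vial -15.999999999999973 60.50000000000009 mid 22.25000000000006 bubble centre 18.36 wt 4713.0
-15:165/191 -13:126/174 -11:91/160 -9:88/159 -7:85/156 -5:82/151 -3:81/149 -1:80/147 0:77/142 2:73/137 4:69/132 6:75/121 8:86/105 10:141/153 12:196/203 14:195/203 16:195/203 18:195/202 20:195/202 22:195/202 24:195/202 26:193/200 28:142/155 30:96/115 32:63/89 34:49/84 36:55/103 38:57/111 40:58/112 42:58/113 44:59/113 46:59/113 48:59/112 50:58/112 52:57/112 54:56/111 56:61/112 58:73/115
t 17.975 F [ 2.6  2.8 11.4] z 0.1287 yaw -105.3 q6 -0.24
```

View pics/s4c.png

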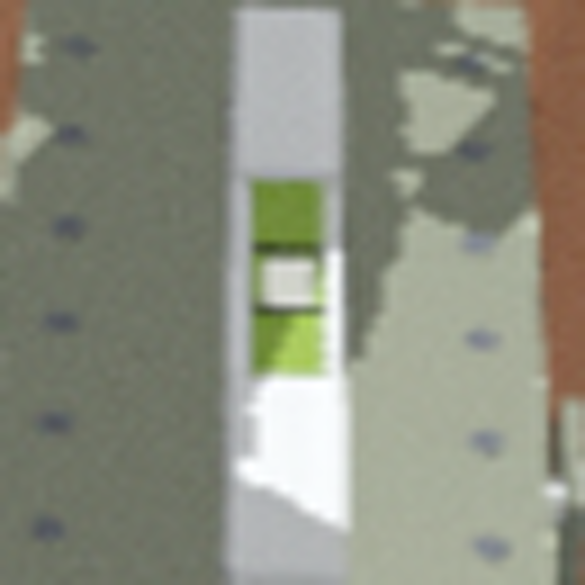

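The bubble is between the lines (crop rows 247 and 309) but sits about 2 mm towards the far one, spanning rows 257–308. I'll turn a little more clockwise and measure the lines beside the bubble.

```bash
cat > fine.py <<'E'
from h import *
im,_=grab('side','s_%d.png'%int(arm.get_state()['t']*100)); u=np.array([.254,-.967,0]);c=np.array([.531,.006,.141]);s=np.arange(-.005,.05,.00025)
px=np.array([pix('side',c+k*u) for k in s])
def prof(o):
    return cv2.remap(im.astype(np.float32),(px[:,:1]+np.array([o])[None]).astype(np.float32),px[:,1:].astype(np.float32).repeat(len(o),1),cv2.INTER_LINEAR).mean(1)
s=s*1000
for o in([-3.2,-2.8],[3,3.4]):
    r=prof(o)[:,1]
    out=[]
    for a,b in((2,16),(26,42)):
        k=(s>a)&(s<b);d=np.clip(np.percentile(r[k],60)-r[k]-8,0,None);out.append(((d*s[k]).sum()/(d.sum()+1e-6)).round(1))
    print('lines',o,out,'mid',np.mean(out))
b=prof([-1,0,1])[:,2];h=np.nonzero(b>130)[0];print('bubble',s[h[0]],s[h[-1]],'c',(s[h[0]]+s[h[-1]])/2)
t=arm.get_state();print('t',t['t'],'F',np.round(t['force'],1),'z',t['eef_pos'][2].round(4),'yaw',np.degrees(t['ee_rot'][2]).round(1))
E
python3 fine.py; python3 -m crank '[[[0,0,0,0.6],[0,0,0,1.2],[0,0,0,1.8],[0,0,0,2.2],[0,0,0,2.2],[0,0,0,2.2],[0,0,0,2.2],[0,0,0,2.2],[0,0,0,2.2],[0,0,0,2.2],[0,0,0,2.2],[0,0,0,2.2]]]'; python3 fine.py
```

```text
t: 19.52
eef_pos: [0.5895, -0.2087, 0.1288]
ee_rot: [-3.137, 0.001, -2.029]
force: [4.3, 2.4, 10.7]
width: 0.0155
gripper_force: 45.0Traceback (most recent call last):
  File "fine.py", line 8, in <module>
    r=prof(o)[:,1]
      ~~~~^^^
  File "fine.py", line 5, in prof
    return cv2.remap(im.astype(np.float32),(px[:,:1]+np.array([o])[None]).astype(np.float32),px[:,1:].astype(np.float32).repeat(len(o),1),cv2.INTER_LINEAR).mean(1)
           ~~~~~~~~~^^^^^^^^^^^^^^^^^^^^^^^^^^^^^^^^^^^^^^^^^^^^^^^^^^^^^^^^^^^^^^^^^^^^^^^^^^^^^^^^^^^^^^^^^^^^^^^^^^^^^^^^^^^^^^^^^^^^^^^^^^^^^^^^^^^^^^^
cv2.error: OpenCV(4.12.0) /io/opencv/modules/imgproc/src/imgwarp.cpp:1704: error: (-215:Assertion failed) _map2.empty() || (_map2.size() == _map1.size()) in function 'remap'

Traceback (most recent call last):
  File "fine.py", line 8, in <module>
    r=prof(o)[:,1]
      ~~~~^^^
  File "fine.py", line 5, in prof
    return cv2.remap(im.astype(np.float32),(px[:,:1]+np.array([o])[None]).astype(np.float32),px[:,1:].astype(np.float32).repeat(len(o),1),cv2.INTER_LINEAR).mean(1)
           ~~~~~~~~~^^^^^^^^^^^^^^^^^^^^^^^^^^^^^^^^^^^^^^^^^^^^^^^^^^^^^^^^^^^^^^^^^^^^^^^^^^^^^^^^^^^^^^^^^^^^^^^^^^^^^^^^^^^^^^^^^^^^^^^^^^^^^^^^^^^^^^^
cv2.error: OpenCV(4.12.0) /io/opencv/modules/imgproc/src/imgwarp.cpp:1704: error: (-215:Assertion failed) _map2.empty() || (_map2.size() == _map1.size()) in function 'remap'
```

```bash
sed -i 's/np.array(\[o\])\[None\]/np.array(o)[None]/' fine.py; python3 fine.py; python3 -c "
import cv2,glob,os
f=max(glob.glob('pics/s_*.png'),key=os.path.getmtime)
a=cv2.imread(f)[200:235,334:369];cv2.imwrite('pics/s5c.png',cv2.resize(a,None,fx=16,fy=16,interpolation=2))"
```

```text
lines [-3.2, -2.8] [np.float64(8.7), np.float64(33.7)] mid 21.200000000000003
lines [3, 3.4] [np.float64(8.8), np.float64(33.1)] mid 20.950000000000003
bubble 10.750000000000012 30.500000000000032 c 20.62500000000002
t 19.625 F [ 3.7  2.5 10.4] z 0.1288 yaw -116.3
```

View pics/s5c.png

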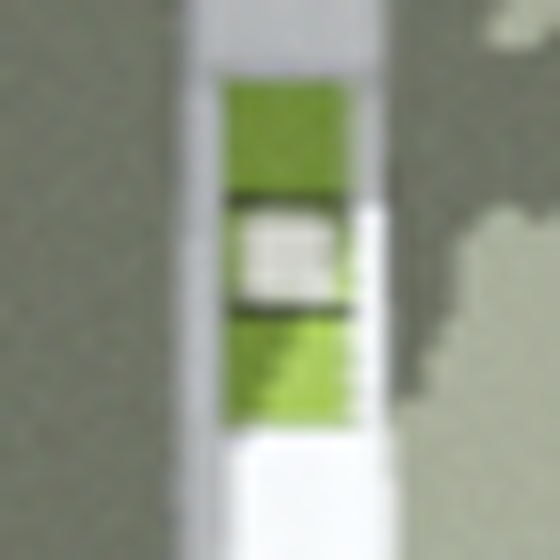

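The bubble spans crop rows 211–303 between the lines at 201 and 308, about 0.5 mm off centre. One small trim and a hold to confirm it stays steady.

```bash
python3 -m crank '[[[0,0,0.02,0.3],[0,0,0.02,0.6],[0,0,0.02,0.6],[0,0,0.02,0.6],[0,0,0.02,0.6],[0,0,0.02,0.6],[0,0,0.02,0.6],[0,0,0.02,0.6],[0,0,0.02,0.6],[0,0,0.02,0.6],[0,0,0.02,0.6],[0,0,0.02,0.6]]]'; python3 fine.py; python3 fine.py
```

```text
t: 21.12
eef_pos: [0.5896, -0.2088, 0.1285]
ee_rot: [-3.137, 0.001, -2.082]
force: [3.5, 2.1, 11.9]
width: 0.0157
gripper_force: 45.0
lines [-3.2, -2.8] [np.float64(8.8), np.float64(33.7)] mid 21.25
lines [3, 3.4] [np.float64(8.9), np.float64(33.1)] mid 21.0
bubble 11.250000000000014 31.500000000000036 c 21.375000000000025
t 21.175 F [ 3.1  1.9 12. ] z 0.1285 yaw -119.3
lines [-3.2, -2.8] [np.float64(8.9), np.float64(33.8)] mid 21.349999999999998
lines [3, 3.4] [np.float64(8.9), np.float64(33.1)] mid 21.0
bubble 11.250000000000014 31.500000000000036 c 21.375000000000025
t 21.225 F [ 2.5  1.  11.7] z 0.1285 yaw -119.3
```

Centred (21.4 mm against a line midpoint of 21.1 mm), pressed with about 11.8 N (about 7.8 mm of spring travel), and steady.

```bash
python3 -c "
from station import arm
print(arm.job_done())"
```

```text
the job is handed in; nothing more can be done
None
```

The job is handed in at about 21 s: the level lies flat, lengthwise on the board, about 20 mm towards the knob from the cross rod, and the knob is still gripped and pressed with about 12 N (about 7.8 of its 9 mm), with the bubble within about 0.3 mm of midway between the lines by the side camera.

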